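Balance a centrifuge rotor and put its lid on

ROBOT

A 7-joint arm with a two-finger parallel gripper is mounted at the origin on a cart in front of the work surface, level with it; the furniture and walls round the work are solid. World frame = base frame: x ahead of the robot, y to its left, z up, the work surface at z = 0. Lengths are in m, angles in rad, forces in N, time in s.
With the tool pointing down it reaches from about 0.4 to 0.85 m from the base axis. Payload 10.4 kg.
Tool frame: the origin (TCP) lies on the centre line of the jaws, within the pads' length; the fingertips stand 17 mm ahead of it and the grasp point (between the pads) lies 2 mm behind it; z points along the fingers, y is the line along which they close (so a half turn about z gives the same grasp; the last joint's range is limited). The gripper opens to 85 mm and grips with 20 to 120 N. Pads are 22 mm wide; open, the fingers measure 114 mm over their backs; the gripper's body (76 mm by 85 mm) begins 54 mm behind the grasp point. The pads swing forward as they close: fully open they stand 13 mm farther back than shut.
Start: joints at [-1.186, 0.332, -0.065, 1.46, 0.022, 1.35, -0.088], TCP at [0.248, 0.574, 0.248] pointing down, gripper open.
Joint ranges: [-2.6, 2.6], [-0.5, 2.12], [-1.47, 1.34], [0.16, 2.42], [-1.27, 4.41], [0.06, 2.06], [-2.6, 2.6]. Speed limits (rad/s): [2.22, 2.22, 2.79, 2.79, 3.14, 3.14, 3.14].

INTERFACE

Orientations are given as a unit quaternion [x, y, z, w].
In Python, from workcell import sensors, imaging, order, spotter gives the robot as it stands. The module is installed in compiled form; this text tells all that it offers.
- The arm moves only by the shell command python3 -m inch 'ROWS' [FORCE]. ROWS is JSON, a list that holds one entry, the list of rows, each a list of 7 numbers: the shift along the tool's x, y, z in m, then the turn, a rotation vector about the tool's x, y, z in rad, then the closure, from -1 (fully open) to 1 (shut). In form: [[[x, y, z, ax, ay, az, hand], ...]]. A call has 1 to 10 rows; each row is the pose to reach, as a shift and turn from the pose commanded when the call began, along the tool's axes at that moment; what a row does not reach only later rows make up. A row lasts 1/10 s, in which the tool goes at most 50 mm and 8.59 degrees, less where a joint would pass 70% of its speed; a pose out of reach is approached as far as the arm can. A call with a gripper value outside its range is refused whole. The fingers move at their own pace and stop on an object; FORCE is the grip in N (left out, the last holds). Time passes only in rows, so rows that repeat a pose let the fingers close. It gives the time, the measured TCP pose, the force, the opening and the grip force at its end, in the units of the state.
- sensors.get_obs(): the state, without advancing time (a new reading comes with each control period).
- imaging.camera(name): name is "scene" or "side" or "wrist"; returns the picture (420x560x3 uint8, blue, green, red); there is no depth.
- imaging.calibration(name): a dict with "mtx" (3x3 intrinsics, pixels), "R" (3x3) and "t" (3): a world point X has camera coordinates R X + t; the wrist camera has in their place "tool_from_camera" (4x4, takes a point from camera to tool coordinates, whose origin is the TCP and whose axes are the flange's). Camera axes: x right, y down, z forward; pixel columns grow to the right and rows downward; lengths in m; the calibration is good to about 2 mm. A picture is of the moment at which its call begins: read the wrist's pose just before it. calibration takes no time and is no camera call.
- order.hand_in(): hands the job in; it is judged then, once.
Trained networks look in the newest picture that a camera, given by its name, has taken for a name from the list of things; names that differ only in an ending like _2 or _b are one class to them, and where a whole thing is asked for, a point or a joint stands for the part that bears it (a point fixed in the world has none). Each returns a list of dicts, best first, with "conf" (0 to 1); they miss things now and then, are a little off and sometimes report something else, mostly with a low value. They report only what shows in the picture. A call takes as long as a camera call. They do not tell look-alikes from the thing itself.
- spotter.look_for(label, camera): "pixel" ([column, row] in pixels, amid what is visible of it).
The state is a dict: "clock": time; "joint_pos": joint angles; "joint_velocities": joint speeds; "tau": joint torques, N m; "position": TCP position; "ee_rot": TCP orientation; "ft_force": force on the tool from outside, world axes, zero at the start; "torque": the same for the moment, N m; "grip_width": opening from 0.0 (shut) to 1.0 (fully open); "grasp_force": force on a finger pad.
Only numpy, scipy, OpenCV 4.12 (cv2) and the standard library are available. Lean on these libraries where they do the work, as an engineer would, in place of code of your own. Each camera call takes 0.05 s, during which the arm holds its last target. There are 200 camera calls.

TASK

Balance the centrifuge rotor: put each of the three tubes from the grey block into the rotor, all the way down in the hole straight across the hub from the tube with the same kind of cap. Leave the three tubes already in the rotor in their holes. Then set the lid on the rotor so that it sits centred and flat on the deck, and let go.

Things in the scene. Friction and masses are not known exactly. Their poses are not given: they have to be found in the camera images.
- rotor: Fixed black rotor, 168 mm across; flat top (deck) 72 mm high. Origin on its axis at the worktop. Six vertical holes 31 mm wide, centres 52 mm from the axis at 0, 60, ... 300 deg from its +x; hole floors 14 mm above the worktop. Every second hole holds a tube. Hub: 34 mm wide, 10 mm above the deck, 18 mm bore. Caps stand 34 to 46 mm above the deck; closing along the radius has most room.
- tube_block: Fixed grey tube block, 144 x 52 x 50 mm on a 152 x 60 mm foot. Origin: centre of its underside. Three vertical holes 31 mm wide in a row along its x axis, at -46, 0 and +46 mm, floors 10 mm above the worktop; the spare tubes stand in them. Most room for fingers that close along the block's y, across the row.
- rotor_lid: The lid: loose metal cover like a pan upside down, 164 mm across, 60 mm tall, rim down, 0.2 to 0.42 kg. Black knob on top: 31 mm across from 68 to 86 mm, top 89 mm above the rim. Inside, a 12 mm stem with a tapered point reaches to 2 mm above the rim's plane and enters the hub's bore. Origin: centre of the rim's plane; on the rotor the rim lies on the deck, 72 mm up.
- wide_tube_seated: Tube in the rotor at the start: white plastic, 27 mm thick, rounded bottom, 60 g; wide round knurled cap 36 mm across, 74 to 92 mm above its bottom (its top). Origin: centre of its bottom, z up along the tube. Stays where it is.
- wide_tube_spare: Tube in the block at the start, like wide_tube_seated: white plastic, 27 mm thick, rounded bottom, 60 g; wide round knurled cap 36 mm across, 74 to 92 mm above its bottom (its top). Origin: centre of its bottom, z up along the tube.
- hex_tube_seated: Tube in the rotor at the start: white plastic, 27 mm thick, rounded bottom, 60 g; six-sided cap 28 mm over the flats, 74 to 96 mm above its bottom (top 97 mm); two flats face along its own +y and -y. Origin: centre of its bottom, z up along the tube. Stays where it is.
- hex_tube_spare: Tube in the block at the start, like hex_tube_seated: white plastic, 27 mm thick, rounded bottom, 60 g; six-sided cap 28 mm over the flats, 74 to 96 mm above its bottom (top 97 mm); two flats face along its own +y and -y. Origin: centre of its bottom, z up along the tube. At the start its y is along the block's y.
- slim_tube_seated: Tube in the rotor at the start: white plastic, 27 mm thick, rounded bottom, 60 g; bottle shoulder and slim round cap 20 mm across, 78 to 104 mm above its bottom (its top). Origin: centre of its bottom, z up along the tube. Stays where it is.
- slim_tube_spare: Tube in the block at the start, like slim_tube_seated: white plastic, 27 mm thick, rounded bottom, 60 g; bottle shoulder and slim round cap 20 mm across, 78 to 104 mm above its bottom (its top). Origin: centre of its bottom, z up along the tube.
There are look-alikes about, which are no part of the job. What is shaped like the slim_tube_spare but yellow is not meant.

How it is judged:
On the way:
1. all three spare tubes stand fully down in the rotor, each straight across the hub from the tube with the same cap, the lid not yet on (horizontal distance between wide_tube_spare and wide_tube_seated above 0.097 m and horizontal distance between each of wide_tube_spare, hex_tube_spare, slim_tube_spare and rotor below 0.058 m and z of each of wide_tube_spare, hex_tube_spare, slim_tube_spare in the frame of rotor below 0.02 m and angle between each of wide_tube_spare, wide_tube_seated, hex_tube_spare, hex_tube_seated, slim_tube_spare, slim_tube_seated's own z axis and vertical below 0.15 rad and distance of each of wide_tube_seated, hex_tube_seated, slim_tube_seated from where it was at the start of the episode below 0.012 m and horizontal distance between hex_tube_spare and hex_tube_seated above 0.097 m and horizontal distance between slim_tube_spare and slim_tube_seated above 0.097 m and horizontal distance between rotor_lid and rotor above 0.03 m), for 0.2 s.
At the end, for the whole second after the job is handed in: Each spare tube is down (within 6 mm) in the hole across the hub from its like (over 97 mm apart, within 58 mm of the axis); the other tubes are within 12 mm of their start; all within 0.15 rad of upright; lid within 8 mm of the axis, rim on the deck (66 to 76 mm up), level to 0.05 rad; all at rest (horizontal distance between wide_tube_spare and wide_tube_seated above 0.097 m and horizontal distance between each of wide_tube_spare, hex_tube_spare, slim_tube_spare and rotor below 0.058 m and z of each of wide_tube_spare, hex_tube_spare, slim_tube_spare in the frame of rotor below 0.02 m and angle between each of wide_tube_spare, wide_tube_seated, hex_tube_spare, hex_tube_seated, slim_tube_spare, slim_tube_seated's own z axis and vertical below 0.15 rad and distance of each of wide_tube_seated, hex_tube_seated, slim_tube_seated from where it was at the start of the episode below 0.012 m and horizontal distance between hex_tube_spare and hex_tube_seated above 0.097 m and horizontal distance between slim_tube_spare and slim_tube_seated above 0.097 m and linear speed of each of rotor_lid, wide_tube_spare, wide_tube_seated, hex_tube_spare, hex_tube_seated, slim_tube_spare, slim_tube_seated below 0.02 m/s and horizontal distance between rotor_lid and rotor below 0.008 m and z of rotor_lid in the frame of rotor between 0.066 and 0.076 m and angle between rotor_lid's own z axis and vertical below 0.05 rad); the robot touches nothing.
It fails at once if a tube that was already in the rotor is pulled up or out (moved more than 25 mm) (distance of any of wide_tube_seated, hex_tube_seated, slim_tube_seated from where it was at the start of the episode above 0.025 m).
It also fails if it takes over 122 s, if anything falls off the work surface, if the arm or the gripper's body presses on something with over 40 N, if the wrist force passes 120 N, or if a joint passes its speed limit or range.

## Working session

There is one attempt and no reset: what is moved stays moved. The work goes in short steps, Python scripts to look and compute and a shell command to move; the robot and the scene stay as the last step left them, time stands still between calls to the robot, and variables do not carry over. Pictures are saved under pics/ and viewed, at most 14 in all, crops included, and the job is handed in when it is done.

```bash
mkdir -p pics; cat > h.py <<'E'
import numpy as np, cv2
from workcell import sensors, imaging, order, spotter
from scipy.spatial.transform import Rotation as Ro
def cam(n):
    o=sensors.get_obs(); im=imaging.camera(n); c=imaging.calibration(n)
    K=np.array(c["mtx"])
    if "R" in c: R=np.array(c["R"]);t=np.array(c["t"])
    else:
        T=np.eye(4);T[:3,:3]=Ro.from_quat(o["ee_rot"]).as_matrix();T[:3,3]=o["position"]
        W=np.linalg.inv(T@np.array(c["tool_from_camera"]));R=W[:3,:3];t=W[:3,3]
    return im,K,R,t
def at_z(px,K,R,t,z):
    d=R.T@np.linalg.inv(K)@np.array([px[0],px[1],1.]);C=-R.T@t
    return C+d*(z-C[2])/d[2]
def proj(X,K,R,t):
    p=K@(R@np.array(X)+t);return p[:2]/p[2]
E
python3 - <<'E'
from h import *
ims=[]
L={"rotor":.072,"tube_block":.05,"rotor_lid":.06,"wide_tube_seated":.1,"hex_tube_seated":.1,"slim_tube_seated":.1,"wide_tube_spare":.1,"hex_tube_spare":.1,"slim_tube_spare":.1}
for n in ["scene","side"]:
    im,K,R,t=cam(n);cv2.imwrite(f"pics/{n}.png",im)
    for l,z in L.items():
        for d in spotter.look_for(l,n)[:4]:
            print(n,l,np.round(d["pixel"]),round(d["conf"],2),at_z(d["pixel"],K,R,t,z).round(3))
o=sensors.get_obs();print(o["position"],Ro.from_quat(o["ee_rot"]).as_matrix().round(3),o["clock"])
print(imaging.calibration("wrist"))
E
```

```text
scene rotor [324. 221.] 0.83 [ 0.468 -0.118  0.072]
scene tube_block [213. 183.] 0.84 [0.372 0.191 0.05 ]
scene tube_block [213. 164.] 0.24 [0.416 0.258 0.05 ]
scene rotor_lid [390. 303.] 0.61 [ 0.412 -0.347  0.06 ]
scene wide_tube_seated [307. 196.] 0.53 [ 0.477 -0.055  0.1  ]
scene hex_tube_seated [342. 197.] 0.77 [ 0.534 -0.111  0.1  ]
scene slim_tube_seated [326. 222.] 0.46 [ 0.447 -0.141  0.1  ]
scene wide_tube_spare [197. 166.] 0.67 [0.35 0.22 0.1 ]
scene hex_tube_spare [209. 163.] 0.75 [0.381 0.211 0.1  ]
scene slim_tube_spare [218. 155.] 0.74 [0.417 0.223 0.1  ]
scene slim_tube_spare [176. 154.] 0.51 [0.338 0.303 0.1  ]
scene slim_tube_spare [196. 146.] 0.48 [0.396 0.296 0.1  ]
side rotor [298. 240.] 0.61 [ 0.5   -0.124  0.072]
side tube_block [254. 163.] 0.68 [0.382 0.2   0.05 ]
side rotor_lid [273. 324.] 0.73 [ 0.444 -0.352  0.06 ]
side wide_tube_seated [293. 213.] 0.75 [ 0.49  -0.062  0.1  ]
side hex_tube_seated [317. 227.] 0.73 [ 0.546 -0.109  0.1  ]
side slim_tube_seated [278. 238.] 0.74 [ 0.454 -0.143  0.1  ]
side wide_tube_spare [248. 150.] 0.77 [0.366 0.199 0.1  ]
sid
[... 164 characters left out ...]
.1  ]
side slim_tube_spare [249. 130.] 0.58 [0.364 0.296 0.1  ]
[0.2478661  0.5737673  0.24834763] [[-0.918  0.397 -0.   ]
 [ 0.397  0.918  0.   ]
 [ 0.     0.    -1.   ]] 1.0
{'mtx': array([[342.94730225,   0.        , 278.83930889],
       [  0.        , 342.94730225, 214.22484732],
       [  0.        ,   0.        ,   1.        ]]), 'tool_from_camera': array([[-3.49948604e-04, -9.62206420e-01, -2.72320919e-01,
         6.98084180e-02],
       [ 9.99999939e-01, -3.33777012e-04, -1.05706893e-04,
         6.25571027e-04],
       [ 1.08173884e-05, -2.72320939e-01,  9.62206478e-01,
        -1.25847443e-01],
       [ 0.00000000e+00,  0.00000000e+00,  0.00000000e+00,
         1.00000000e+00]])}
```

View pics/scene.png

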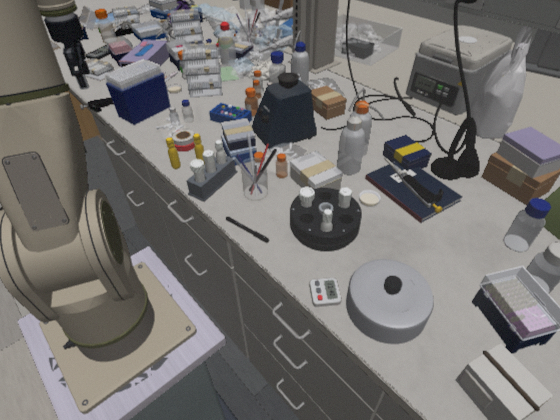

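View pics/side.png

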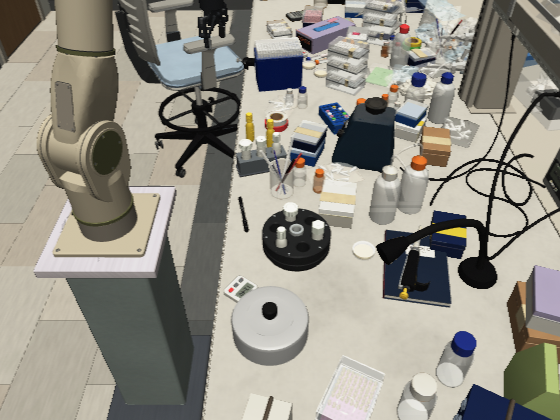

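```bash
python3 -m inch '[[[-0.03,-0.03,-0.02,0,0,0,-1],[-0.06,-0.06,-0.04,0,0,0,-1],[-0.09,-0.09,-0.06,0,0,0,-1],[-0.12,-0.125,-0.07,0,0,0,-1],[-0.15,-0.155,-0.07,0,0,0,-1],[-0.18,-0.185,-0.07,0,0,0,-1],[-0.21,-0.22,-0.07,0,0,0,-1],[-0.24,-0.25,-0.07,0,0,0,-1],[-0.275,-0.284,-0.07,0,0,0,-1],[-0.275,-0.284,-0.07,0,0,0,-1]]]'
python3 - <<'E'
from h import *
n="wrist"
im,K,R,t=cam(n);cv2.imwrite(f"pics/w1.png",im)
for l,z in {"tube_block":.05,"wide_tube_spare":.102,"hex_tube_spare":.107,"slim_tube_spare":.114}.items():
    for d in spotter.look_for(l,n)[:4]: print(l,np.round(d["pixel"]),round(d["conf"],2),at_z(d["pixel"],K,R,t,z).round(4))
E
```

```text
clock: 2.0
position: [0.3901, 0.1982, 0.3189]
ee_rot: [0.207, 0.978, 0.0, 0.001]
ft_force: [0.6, 0.5, 0.6]
grip_width: 1.001
grasp_force: 0.0
tube_block [314. 158.] 0.66 [0.3843 0.2457 0.05  ]
wide_tube_spare [295. 140.] 0.7 [0.3526 0.2331 0.102 ]
hex_tube_spare [323. 172.] 0.82 [0.3922 0.2461 0.107 ]
slim_tube_spare [347. 200.] 0.97 [0.4266 0.2565 0.114 ]
slim_tube_spare [422.  83.] 0.68 [0.3518 0.3578 0.114 ]
slim_tube_spare [409. 157.] 0.63 [0.4107 0.3265 0.114 ]
```

View pics/w1.png

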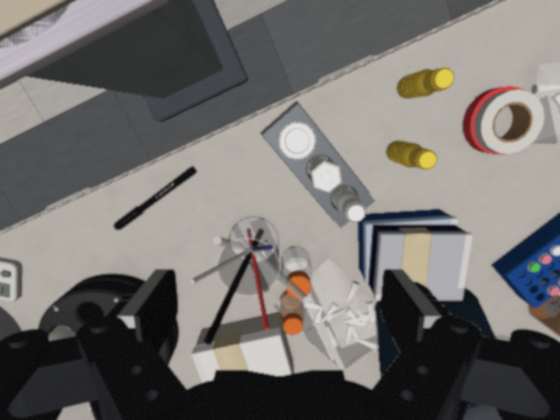

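The wrist view shows the grey block with the wide cap at (297,140), the hex cap at (325,176) and the slim cap at (355,211). The candidates for slim_tube_spare are the white one at (355,211) and the yellow ones at (440,78) and (426,158). The white one standing in the block fits. I'll confirm it in an enlarged crop.

```bash
python3 - <<'E'
from h import *
im=cv2.imread("pics/w1.png")
cv2.imwrite("pics/w1c.png",cv2.resize(im[80:240,245:445],None,fx=4,fy=3.75,interpolation=cv2.INTER_CUBIC))
E
```

```text
(no output)
```

View pics/w1c.png

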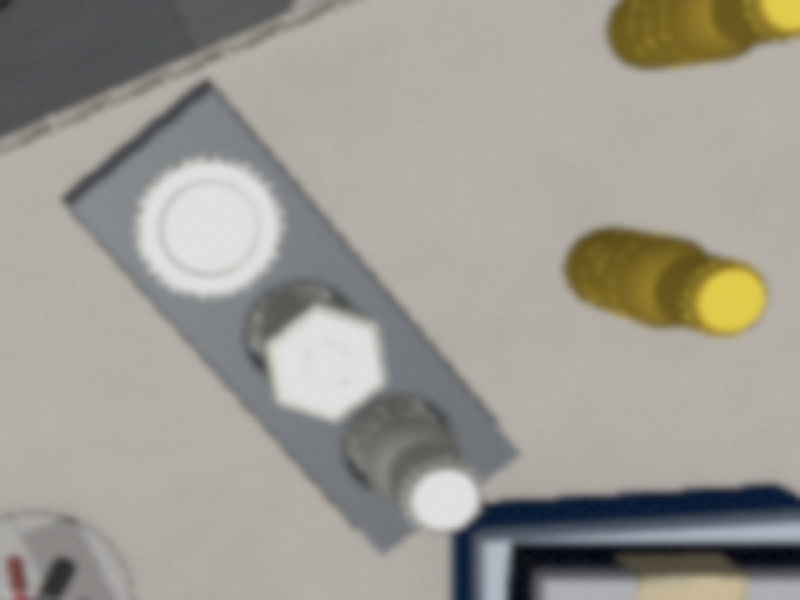

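The crop confirms it: round knurled cap at left, hex in the middle, white slim cap at right, all standing in the block. The yellow ones are off the block.

```bash
python3 - <<'E'
from h import *
im,K,R,t=cam("wrist")
P=[at_z(p,K,R,t,z) for p,z in [((297.5,140.5),.102),((326.5,176.5),.107),((356.2,212.8),.114)]]
print(np.round(P,4),np.linalg.norm(P[1]-P[0]),np.linalg.norm(P[2]-P[1]))
d=P[2]-P[0];print("block x ang",np.degrees(np.arctan2(d[1],d[0])))
for c in [(65,200),(208,82),(518,455),(385,551)]:
    print(at_z((c[0]/4+245,c[1]/3.75+80),K,R,t,.05).round(4))
E
python3 -m inch '[[[-0.024,-0.026,0,0,0,0,-1],[-0.048,-0.051,0,0,0,0,-1],[-0.072,-0.077,0,0,0,0,-1],[-0.096,-0.102,0,0,0,0,-1],[-0.12,-0.128,0,0,0,0,-1],[-0.145,-0.153,0,0,0,0,-1],[-0.17,-0.179,0,0,0,0,-1],[-0.194,-0.205,0,0,0,0,-1],[-0.22,-0.23,0,0,0,0,-1],[-0.24,-0.255,0,0,0,0,-1]]]'
python3 -m inch '[[[0,0,0,0,0,0,-1],[0,0,0,0,0,0,-1]]]'
python3 - <<'E'
from h import *
n="wrist"
im,K,R,t=cam(n);cv2.imwrite(f"pics/w2.png",im);np.savez("w2.npz",K=K,R=R,t=t)
for l,z in {"rotor":.072,"wide_tube_seated":.106,"hex_tube_seated":.111,"slim_tube_seated":.118,"rotor_lid":.08}.items():
    for d in spotter.look_for(l,n)[:2]: print(l,np.round(d["pixel"]),round(d["conf"],2),at_z(d["pixel"],K,R,t,z).round(4))
p=proj([.49,-.12,.072],K,R,t);print(p)
x0=int(min(max(p[0]-130,0),300));y0=int(min(max(p[1]-97,0),225));print(x0,y0)
cv2.imwrite("pics/w2c.png",cv2.resize(im[y0:y0+195,x0:x0+260],None,fx=3,fy=3,interpolation=cv2.INTER_CUBIC))
E
```

```text
[[0.3506 0.2414 0.102 ]
 [0.3939 0.2544 0.107 ]
 [0.4382 0.268  0.114 ]] 0.045426279296902544 0.04696357813198712
block x ang 16.889551131791357
[0.3315 0.2084 0.05  ]
[0.3163 0.2579 0.05  ]
[0.4558 0.2994 0.05  ]
[0.4701 0.2522 0.05  ]
clock: 3.3
position: [0.5078, -0.1256, 0.3182]
ee_rot: [0.202, 0.979, -0.0, 0.0]
ft_force: [-0.0, 0.7, -0.0]
grip_width: 1.002
grasp_force: 0.0
clock: 3.5
position: [0.5071, -0.1247, 0.3179]
ee_rot: [0.202, 0.979, -0.0, -0.0]
ft_force: [0.2, 0.1, -0.3]
grip_width: 0.998
grasp_force: 0.0
rotor [296. 160.] 0.95 [ 0.4911 -0.0974  0.072 ]
wide_tube_seated [344. 131.] 0.83 [ 0.4792 -0.0445  0.106 ]
hex_tube_seated [308. 214.] 0.63 [ 0.5413 -0.1074  0.111 ]
slim_tube_seated [260. 145.] 0.58 [ 0.4591 -0.1225  0.118 ]
rotor_lid [297. 159.] 0.72 [ 0.4901 -0.096   0.08  ]
[276.18392826 167.3103434 ]
146 70
```

View pics/w2c.png

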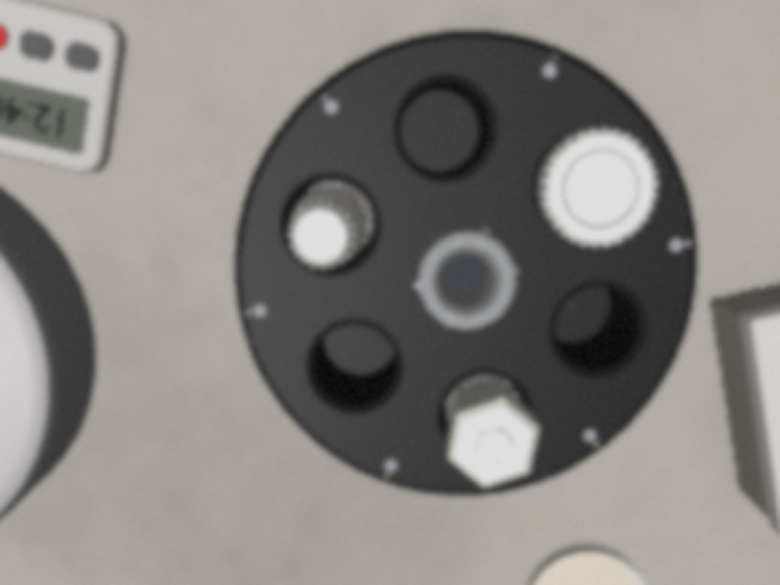

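The rotor view (crop = 3×(pixel−(146,70))) shows the hub at (467,280). Seated caps: wide (599,187), hex (493,441), slim (319,238). Empty holes: (445,128), (355,365), (597,327). Opposite pairs are wide→(355,365), hex→(445,128), slim→(597,327).

```bash
python3 - <<'E'
from h import *
f=np.load("w2.npz");K,R,t=f["K"],f["R"],f["t"]
g=lambda c,z:at_z((c[0]/3+146,c[1]/3+70),K,R,t,z)
H=g((467,280),.082);print("hub",H.round(4))
pts={"hexhole":((445,128),.072),"widehole":((355,365),.072),"slimhole":((597,327),.072),"wide":((599,187),.106),"hex":((493,441),.111),"slim":((319,238),.118)}
P={k:g(*v) for k,v in pts.items()}
# joint fit of centre/angle, from the empty holes + caps
C=np.mean([p[:2] for p in P.values()],0);print("C",C.round(4))
for k,p in P.items():
    d=p[:2]-C;print(k,p.round(4),np.linalg.norm(d).round(4),np.degrees(np.arctan2(d[1],d[0])).round(1))
# deck outline
im=cv2.imread("pics/w2.png");a=np.linspace(0,6.283,200)
for r,z in((.084,.072),(.0155,.072),):
  for c in ([C] if r>.05 else [C+.052*np.array([np.cos(b),np.sin(b)]) for b in np.radians(np.arange(6)*60+
     np.mean([(np.degrees(np.arctan2(*(p[:2]-C)[::-1])))%60 for p in P.values()]))]):
    q=np.array([proj([c[0]+r*np.cos(i),c[1]+r*np.sin(i),z],K,R,t) for i in a])
    cv2.polylines(im,[np.round(q*16).astype(int)],True,(0,255,0),1,shift=4)
    if r<.05: print(c.round(4))
cv2.imwrite("pics/w2o.png",cv2.resize(im[70:265,146:406],None,fx=3,fy=3))
E
```

```text
hub [ 0.4955 -0.0931  0.082 ]
C [ 0.4955 -0.0931]
hexhole [ 0.4454 -0.08    0.072 ] 0.0518 165.3
widehole [ 0.5095 -0.1428  0.072 ] 0.0516 -74.2
slimhole [ 0.5316 -0.056   0.072 ] 0.0519 45.8
wide [ 0.4814 -0.0433  0.106 ] 0.0518 105.7
hex [ 0.5449 -0.1059  0.111 ] 0.051 -14.5
slim [ 0.4599 -0.1309  0.118 ] 0.0518 -133.3
[ 0.5317 -0.0558]
[ 0.4813 -0.0431]
[ 0.445  -0.0804]
[ 0.4592 -0.1304]
[ 0.5096 -0.1432]
[ 0.5459 -0.1059]
```

View pics/w2o.png

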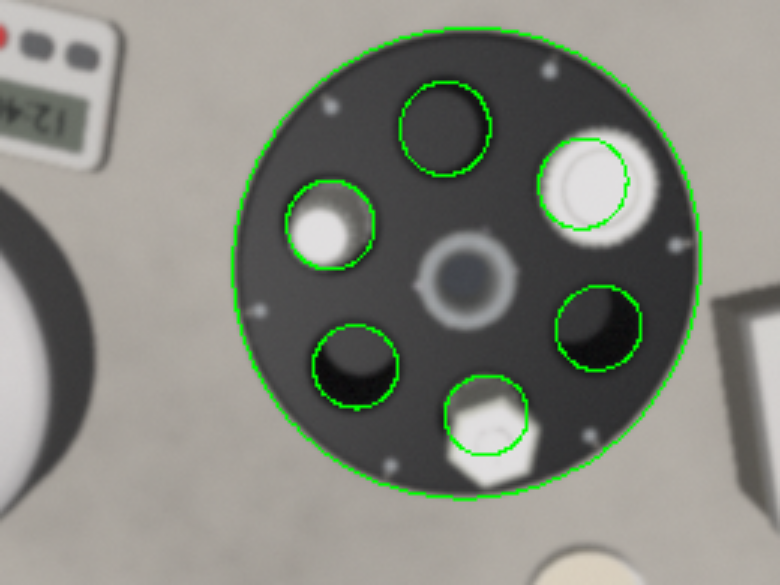

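The overlay matches the rotor outline and all six holes, so rotor centre (0.4955,-0.0931), phase 45.8°. Next is the wide tube.

```bash
cat > go.py <<'E'
import sys
from h import *
# usage: go.py x y z yaw_of_tool_y_deg -> shift in tool axes and turn about tool z
x,y,z,w=map(float,sys.argv[1:5]);o=sensors.get_obs()
M=Ro.from_quat(o["ee_rot"]).as_matrix()
d=M.T@(np.array([x,y,z])-o["position"])
a=np.radians(w);T=np.c_[[np.sin(a),-np.cos(a),0],[np.cos(a),np.sin(a),0],[0,0,-1]]
print("shift",d.round(4),"turn",Ro.from_matrix(M.T@T).as_rotvec().round(4),"pos",np.round(o["position"],4),"F",np.round(o["ft_force"],1),"q7",np.round(o["joint_pos"][6],2),"w",np.round(o["grip_width"],3))
E
python3 go.py .3494 .2413 .25 106.7
```

```text
Traceback (most recent call last):
  File "go.py", line 8, in <module>
    print("shift",d.round(4),"turn",Ro.from_matrix(M.T@T).as_rotvec().round(4),"pos",np.round(o["position"],4),"F",np.round(o["ft_force"],1),"q7",np.round(o["joint_pos"][6],2),"w",np.round(o["grip_width"],3))
                                    ~~~~~~~~~~~~~~^^^^^^^
  File "scipy/spatial/transform/_rotation.pyx", line 1143, in scipy.spatial.transform._rotation.Rotation.from_matrix
ValueError: Non-positive determinant (left-handed or null coordinate frame) in rotation matrix 0: [[-7.66397199e-01  6.42366976e-01 -3.05144218e-05]
 [ 6.42366906e-01  7.66397092e-01 -5.06512805e-04]
 [ 3.01980935e-04  4.07791450e-04  9.99999871e-01]].
```

```bash
sed -i 's/\[np.sin(a),-np.cos(a),0\]/[-np.sin(a),np.cos(a),0]/' go.py; python3 go.py .3494 .2413 .27 106.7
```

```text
shift [0.2891 0.2736 0.0485] turn [ 5.000e-04  1.000e-04 -6.976e-01] pos [ 0.5069 -0.1243  0.3184] F [-0.2 -0.1  1.3] q7 1.36 w 1.0
```

```bash
python3 -m inch '[[[0.029,0.027,0,0,0,-0.07,-0.4],[0.058,0.055,0,0,0,-0.14,-0.4],[0.087,0.082,0,0,0,-0.21,-0.4],[0.116,0.11,0,0,0,-0.28,-0.4],[0.145,0.137,0,0,0,-0.35,-0.4],[0.174,0.164,0,0,0,-0.42,-0.4],[0.203,0.192,0,0,0,-0.49,-0.4],[0.232,0.219,0.01,0,0,-0.56,-0.4],[0.261,0.246,0.03,0,0,-0.63,-0.4],[0.289,0.274,0.048,0,0,-0.698,-0.4]]]'
python3 -m inch '[[[0,0,0,0,0,0,-0.4],[0,0,0,0,0,0,-0.4],[0,0,0,0,0,0,-0.4]]]'; python3 go.py .3494 .2413 .092 106.7
python3 - <<'E'
from h import *
im,K,R,t=cam("wrist")
cv2.imwrite("pics/w3.png",im)
for n,p in dict(wide=(.3494,.2413,.102),hex=(.3934,.2545,.107),slim=(.4374,.2677,.114)).items(): print(n,proj(p,K,R,t).round(1))
E
```

```text
clock: 4.8
position: [0.349, 0.2425, 0.2701]
ee_rot: [-0.146, 0.989, 0.001, 0.001]
ft_force: [0.3, 0.6, 0.1]
grip_width: 0.703
grasp_force: 0.0
clock: 5.1
position: [0.3507, 0.2403, 0.2709]
ee_rot: [-0.144, 0.99, 0.0, 0.0]
ft_force: [0.8, 0.5, -0.1]
grip_width: 0.7
grasp_force: 0.0
shift [0.0012 0.0013 0.1789] turn [ 0.0003  0.0009 -0.0026] pos [0.3507 0.2403 0.2709] F [ 0.8  0.5 -0.1] q7 1.13 w 0.7
wide [279.2 197.5]
hex [279.3 248.3]
slim [279.5 297.8]
```

View pics/w3.png

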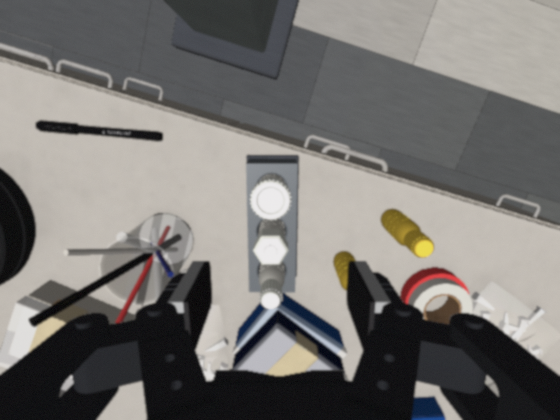

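Observed caps: wide (270,199), hex (271,250), slim (270,299). That's about 9 px off prediction, because my first block fix used a pose read after the arm settled against a picture taken while it still moved. Re-measuring from this settled view.

```bash
python3 - <<'E'
from h import *
im,K,R,t=cam("wrist")
cv2.imwrite("pics/w4.png",im)
for (c,r),z,n in [((270,199),.102,"w"),((271,250),.107,"h"),((270,299),.114,"s")]:
    p=im[r-20:r+21,c-22:c+23].min(2); m=(p>200).astype(np.uint8)
    k,l,s,ce=cv2.connectedComponentsWithStats(m); i=1+np.argmax(s[1:,4]); x,y,w,h=s[i,:4]
    q=(c-22+x+(w-1)/2,r-20+y+(h-1)/2); print(n,q,w,h,at_z(q,K,R,t,z).round(4))
# block top corners
for q in [(248,163),(298,163),(296,291),(250,291)]: print(at_z(q,K,R,t,.05).round(4))
E
```

```text
w (np.float64(270.0), np.float64(199.5)) 39 38 [0.3536 0.234  0.102 ]
h (np.float64(269.5), np.float64(250.0)) 32 27 [0.3977 0.2464 0.107 ]
s (np.float64(270.0), np.float64(301.0)) 17 17 [0.4433 0.2602 0.114 ]
[0.3358 0.2045 0.05  ]
[0.3215 0.2528 0.05  ]
[0.4589 0.2935 0.05  ]
[0.4736 0.244  0.05  ]
```

```bash
python3 go.py .3539 .234 .092 106.4
```

```text
shift [-0.0009 -0.0069  0.1789] turn [0.0007 0.0011 0.0019] pos [0.3509 0.2402 0.2709] F [0.1 0.2 0. ] q7 1.13 w 0.698
```

```bash
python3 -m inch '[[[-0.001,-0.007,0.03,0,0,0,-0.4],[-0.001,-0.007,0.07,0,0,0,-0.4],[-0.001,-0.007,0.11,0,0,0,-0.4],[-0.001,-0.007,0.14,0,0,0,-0.4],[-0.001,-0.007,0.16,0,0,0,-0.4],[-0.001,-0.007,0.179,0,0,0,-0.4],[-0.001,-0.007,0.179,0,0,0,-0.4],[-0.001,-0.007,0.179,0,0,0,1],[-0.001,-0.007,0.179,0,0,0,1],[-0.001,-0.007,0.179,0,0,0,1]]]' 40
python3 -m inch '[[[0,0,0,0,0,0,1],[0,0,0,0,0,0,1],[0,0,0,0,0,0,1]]]'; python3 go.py .3539 .234 .092 106.4
```

```text
clock: 6.2
position: [0.3541, 0.2348, 0.0927]
ee_rot: [-0.144, 0.99, 0.001, 0.001]
ft_force: [0.9, -1.6, 5.9]
grip_width: 0.4
grasp_force: 39.6
clock: 6.5
position: [0.3542, 0.2348, 0.0926]
ee_rot: [-0.144, 0.99, 0.001, 0.001]
ft_force: [0.5, -1.3, 7.0]
grip_width: 0.402
grasp_force: 39.8
shift [ 0.0005 -0.0007  0.0006] turn [0.0009 0.0024 0.0037] pos [0.3542 0.2348 0.0926] F [ 0.5 -1.3  7. ] q7 1.18 w 0.402
```

```bash
python3 -m inch '[[[0,0,-0.03,0,0,0,1],[0,0,-0.065,0,0,0,1],[0,0,-0.11,0,0,0,1],[0,0,-0.155,0,0,0,1],[0,0,-0.2,0,0,0,1],[0,0,-0.22,0,0,0,1],[0,0,-0.22,0,0,0,1],[0,0,-0.22,0,0,0,1]]]'
python3 go.py .5096 -.1432 .31 105.7
```

```text
clock: 7.3
position: [0.3531, 0.2344, 0.3113]
ee_rot: [-0.145, 0.989, 0.0, 0.0]
ft_force: [-0.1, 0.3, -0.6]
grip_width: 0.401
grasp_force: 40.3
shift [-0.0419 -0.4066  0.0011] turn [0.0005 0.0005 0.0163] pos [0.3531 0.2344 0.3113] F [-0.1  0.3 -0.6] q7 1.14 w 0.401
```

```bash
python3 -m inch '[[[-0.002,-0.02,0,0,0,0,1],[-0.007,-0.065,0,0,0,0,1],[-0.012,-0.115,0,0,0,0.01,1],[-0.017,-0.165,0,0,0,0.016,1],[-0.022,-0.215,0,0,0,0.016,1],[-0.027,-0.265,0,0,0,0.016,1],[-0.032,-0.315,0,0,0,0.016,1],[-0.037,-0.36,0,0,0,0.016,1],[-0.04,-0.395,0,0,0,0.016,1],[-0.042,-0.407,0,0,0,0.016,1]]]'
python3 -m inch '[[[0,0,0,0,0,0,1],[0,0,0,0,0,0,1],[0,0,0,0,0,0,1]]]'; python3 go.py .5096 -.1432 .2 105.7
```

```text
clock: 8.3
position: [0.5094, -0.1474, 0.3099]
ee_rot: [-0.134, 0.991, -0.001, -0.001]
ft_force: [-0.1, 0.6, -1.1]
grip_width: 0.401
grasp_force: 40.3
clock: 8.6
position: [0.5096, -0.1422, 0.3107]
ee_rot: [-0.138, 0.991, 0.0, -0.0]
ft_force: [-0.4, -0.7, -0.7]
grip_width: 0.4
grasp_force: 40.3
shift [ 0.0002 -0.0011  0.1107] turn [ 0.0009 -0.0007  0.0019] pos [ 0.5096 -0.1422  0.3107] F [-0.4 -0.7 -0.7] q7 2.1 w 0.4
```

```bash
python3 -m inch '[[[0,-0.001,0.04,0,0,0,1],[0,-0.001,0.08,0,0,0,1],[0,-0.001,0.12,0,0,0,1],[0,-0.001,0.142,0,0,0,1],[0,-0.001,0.142,0,0,0,1],[0,-0.001,0.142,0,0,0,1],[0,-0.001,0.142,0,0,0,1]]]'
python3 go.py .5096 -.1432 .097 105.7
python3 - <<'E'
from h import *
im,K,R,t=cam("wrist"); a=np.linspace(0,6.283,100)
C=np.array([.4955,-.0931])
for c,r,z in [((.5096,-.1432),.0155,.072),(C,.017,.082),((.445,-.0804),.0155,.072),((.5317,-.0558),.0155,.072)]:
    q=np.array([proj([c[0]+r*np.cos(i),c[1]+r*np.sin(i),z],K,R,t) for i in a])
    cv2.polylines(im,[np.round(q*16).astype(int)],True,(0,255,0),1,cv2.LINE_AA,4)
cv2.imwrite("pics/w5.png",cv2.resize(im,None,fx=1.4,fy=1.4))
E
```

```text
clock: 9.3
position: [0.5111, -0.1443, 0.1709]
ee_rot: [-0.137, 0.991, -0.0, 0.001]
ft_force: [0.3, -0.4, -0.2]
grip_width: 0.404
grasp_force: 40.4
shift [0.0013 0.0015 0.0739] turn [-0.0004  0.0025  0.0008] pos [ 0.5111 -0.1443  0.1709] F [ 0.3 -0.4 -0.2] q7 2.19 w 0.404
```

View pics/w5.png

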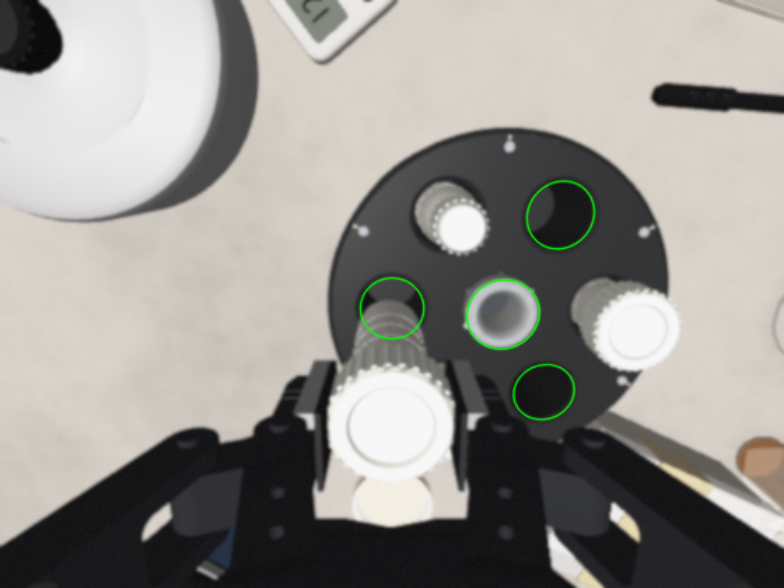

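Overlay still fits the holes, and the tube hangs centred between the pads with its bottom just above the wide target hole (392,308). Inserting it.

```bash
python3 -m inch '[[[0.001,0.001,0,0,0,0,1],[0.001,0.001,0.01,0,0,0,1],[0.001,0.001,0.02,0,0,0,1],[0.001,0.001,0.03,0,0,0,1],[0.001,0.001,0.03,0,0,0,1]]]'
python3 go.py .5096 -.1432 .097 105.7
```

```text
clock: 9.85
position: [0.5079, -0.1436, 0.1374]
ee_rot: [-0.137, 0.991, 0.0, -0.001]
ft_force: [-0.6, 0.7, -0.4]
grip_width: 0.402
grasp_force: 40.4
shift [-0.0019 -0.0001  0.0404] turn [ 0.0008 -0.0028  0.0001] pos [ 0.5079 -0.1436  0.1374] F [-0.6  0.7 -0.4] q7 2.21 w 0.402
```

```bash
python3 -m inch '[[[0,0,0.012,0,0,0,1],[0,0,0.024,0,0,0,1],[0,0,0.034,0,0,0,1],[0,0,0.039,0,0,0,1],[0,0,0.039,0,0,0,1],[0,0,0.039,0,0,0,1]]]'
python3 go.py .5096 -.1432 .097 105.7
```

```text
clock: 10.45
position: [0.509, -0.1439, 0.1004]
ee_rot: [-0.137, 0.991, -0.0, 0.0]
ft_force: [-0.8, -1.1, -0.7]
grip_width: 0.4
grasp_force: 40.4
shift [-0.0007  0.0005  0.0034] turn [-0.0001  0.      0.    ] pos [ 0.509  -0.1439  0.1004] F [-0.8 -1.1 -0.7] q7 2.25 w 0.4
```

```bash
python3 -m inch '[[[0,0,0.003,0,0,0,1],[0,0,0.003,0,0,0,1],[0,0,0.003,0,0,0,-0.18],[0,0,0.003,0,0,0,-0.18],[0,0,0.003,0,0,0,-0.18],[0,0,0.003,0,0,0,-0.18],[0,0,-0.02,0,0,0,-0.18],[0,0,-0.06,0,0,0,-0.18],[0,0,-0.11,0,0,0,-0.2],[0,0,-0.16,0,0,0,-0.2]]]'
python3 -m inch '[[[0,0,-0.05,0,0,0,-0.4],[0,0,-0.06,0,0,0,-0.4],[0,0,-0.06,0,0,0,-0.4]]]'
python3 go.py .398 .247 .31 106.4
```

```text
clock: 11.45
position: [0.5084, -0.144, 0.262]
ee_rot: [-0.136, 0.991, 0.0, -0.0]
ft_force: [2.1, 0.7, -0.0]
grip_width: 0.597
grasp_force: 0.0
clock: 11.75
position: [0.5097, -0.144, 0.3218]
ee_rot: [-0.137, 0.991, -0.0, 0.002]
ft_force: [0.6, -0.3, -0.9]
grip_width: 0.699
grasp_force: 0.0
shift [0.0016 0.4066 0.0116] turn [-0.0005  0.0034 -0.012 ] pos [ 0.5097 -0.144   0.3218] F [ 0.6 -0.3 -0.9] q7 2.1 w 0.699
```

Now to the hex tube, after a quick wrist check on the way that the wide tube is seated.

```bash
python3 - <<'E'
from h import *
im,K,R,t=cam("wrist");cv2.imwrite("pics/w6.png",im)
q=proj([.5096,-.1432,.106],K,R,t);c,r=np.round(q).astype(int)
p=im[r-28:r+29,c-28:c+29].min(2);k,l,s,ce=cv2.connectedComponentsWithStats((p>190).astype(np.uint8));i=1+np.argmax(s[1:,4]);x,y,w,h=s[i,:4]
print(q,c-28+x+(w-1)/2,r-28+y+(h-1)/2,w,h,at_z((c-28+x+(w-1)/2,r-28+y+(h-1)/2),K,R,t,.106))
E
python3 -m inch '[[[0,0.02,0,0,0,0,-0.4],[0,0.065,0,0,0,0,-0.4],[0,0.115,0,0,0,0,-0.4],[0,0.165,0,0,0,0,-0.4],[0,0.215,0,0,0,0,-0.4],[0.001,0.265,0,0,0,0,-0.4],[0.001,0.315,0,0,0,-0.01,-0.4],[0.001,0.36,0,0,0,-0.012,-0.4],[0.0015,0.395,0.04,0,0,-0.012,-0.4],[0.0015,0.407,0.08,0,0,-0.012,-0.4]]]'
python3 -m inch '[[[0,0,0.02,0,0,0,-0.4],[0,0,0.03,0,0,0,-0.4],[0,0,0.03,0,0,0,-0.4],[0,0,0.03,0,0,0,-0.4]]]'
python3 go.py .398 .247 .093 106.4
```

```text
[278.78691115 187.60563879] 278.0 186.5 33 32 [ 0.50871906 -0.14427485  0.106     ]
clock: 12.8
position: [0.3953, 0.2508, 0.2378]
ee_rot: [-0.145, 0.989, 0.0, -0.0]
ft_force: [1.3, 0.4, -0.1]
grip_width: 0.699
grasp_force: 0.0
clock: 13.2
position: [0.3976, 0.2473, 0.2107]
ee_rot: [-0.142, 0.99, 0.0, 0.0]
ft_force: [0.5, 0.2, -0.1]
grip_width: 0.701
grasp_force: 0.0
shift [-0.0002 -0.0004  0.1177] turn [ 0.0002  0.0003 -0.0009] pos [0.3976 0.2473 0.2107] F [ 0.5  0.2 -0.1] q7 1.2 w 0.701
```

```bash
python3 -m inch '[[[0,0,0.03,0,0,0,-0.4],[0,0,0.065,0,0,0,-0.4],[0,0,0.095,0,0,0,-0.4],[0,0,0.117,0,0,0,-0.4],[0,0,0.117,0,0,0,-0.4],[0,0,0.117,0,0,0,-0.4],[0,0,0.117,0,0,0,1],[0,0,0.117,0,0,0,1],[0,0,0.117,0,0,0,1],[0,0,0.117,0,0,0,1]]]'
python3 -m inch '[[[0,0,0,0,0,0,1],[0,0,0,0,0,0,1],[0,0,0,0,0,0,1]]]'; python3 go.py .445 -.0804 .31 -14.3
```

```text
clock: 14.2
position: [0.3984, 0.2483, 0.0949]
ee_rot: [-0.143, 0.99, 0.001, 0.001]
ft_force: [0.5, -0.9, 7.0]
grip_width: 0.352
grasp_force: 39.0
clock: 14.5
position: [0.3984, 0.2483, 0.095]
ee_rot: [-0.143, 0.99, 0.001, 0.001]
ft_force: [0.1, -0.6, 6.9]
grip_width: 0.356
grasp_force: 39.0
shift [ 0.0475 -0.3282 -0.2156] turn [3.9000e-03 2.0000e-04 2.1065e+00] pos [0.3984 0.2483 0.095 ] F [ 0.1 -0.6  6.9] q7 1.25 w 0.356
```

Grip width reads wider than expected for 28 mm flats, so I'm checking the hex orientation in the earlier frame.

```bash
python3 - <<'E'
from h import *
a=cv2.imread("pics/w4.png")[215:285,230:310]
b,_,_,_=cam("wrist")
b=b[230:370,200:360]
cv2.imwrite("pics/hexc.png",np.hstack([cv2.resize(a,(400,350),interpolation=2),cv2.resize(b,(400,350),interpolation=2)]))
E
```

```text
(no output)
```

View pics/hexc.png

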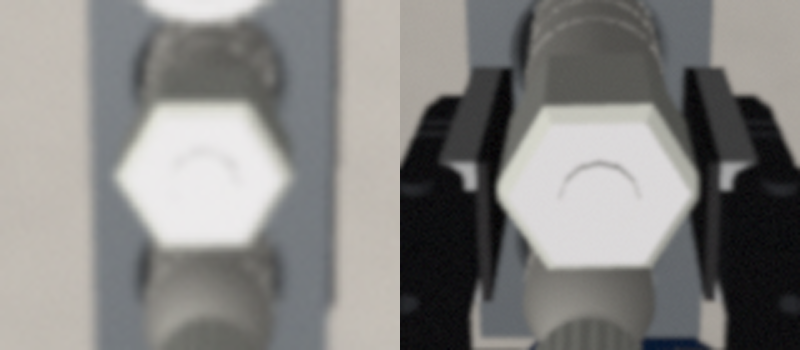

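The hex is held on its corners: flats face along the row, not across it. I'll let go, turn 30° onto a pair of flats and grip again.

```bash
python3 -m inch '[[[0,0,0,0,0,0,-0.2],[0,0,0,0,0,0,-0.2],[0,0,0,0,0,0,-0.2],[0,0,0,0,0,0.13,-0.2],[0,0,0,0,0,0.26,-0.2],[0,0,0,0,0,0.39,-0.2],[0,0,0,0,0,0.52,-0.2],[0,0,0,0,0,0.524,-0.2],[0,0,0,0,0,0.524,-0.2],[0,0,0,0,0,0.524,-0.2]]]'
python3 go.py .398 .247 .093 76.4
python3 -m inch '[[[0,0,0.001,0,0,0,1],[0,0,0.001,0,0,0,1],[0,0,0.001,0,0,0,1],[0,0,0.001,0,0,0,1],[0,0,0.001,0,0,0,1],[0,0,0.001,0,0,0,1]]]'
python3 go.py .398 .247 .093 76.4
```

```text
clock: 15.55
position: [0.3973, 0.2476, 0.0933]
ee_rot: [0.117, 0.993, 0.0, -0.0]
ft_force: [-0.6, 0.2, 1.0]
grip_width: 0.6
grasp_force: 0.0
shift [-0.0009 -0.0004  0.0003] turn [ 0.     -0.      0.0026] pos [0.3973 0.2476 0.0933] F [-0.6  0.2  1. ] q7 0.74 w 0.6
clock: 16.15
position: [0.3973, 0.2476, 0.0923]
ee_rot: [0.119, 0.993, -0.0, -0.0]
ft_force: [0.2, -0.4, 0.3]
grip_width: 0.321
grasp_force: 39.9
shift [-0.0009 -0.0004 -0.0007] turn [-0.     -0.     -0.0003] pos [0.3973 0.2476 0.0923] F [ 0.2 -0.4  0.3] q7 0.74 w 0.321
```

Gripped on flats now (27 mm).

```bash
python3 -m inch '[[[0,0,-0.03,0,0,0,1],[0,0,-0.065,0,0,0,1],[0,0,-0.11,0,0,0,1],[0,0,-0.155,0,0,0,1],[0,0,-0.2,0,0,0,1],[0,0,-0.22,0,0,0,1],[0,0,-0.22,0,0,0,1],[0,0,-0.22,0,0,0,1]]]'
python3 go.py .445 -.0804 .31 -14.3
```

```text
clock: 16.95
position: [0.3971, 0.2476, 0.3118]
ee_rot: [0.119, 0.993, 0.0, -0.0]
ft_force: [0.2, -0.1, -1.0]
grip_width: 0.323
grasp_force: 40.0
shift [-0.1237 -0.3075  0.0018] turn [-2.0000e-04 -2.0000e-04  1.5827e+00] pos [0.3971 0.2476 0.3118] F [ 0.2 -0.1 -1. ] q7 0.66 w 0.323
```

```bash
python3 -m inch '[[[-0.008,-0.02,0,0,0,0.1,1],[-0.022,-0.055,0,0,0,0.24,1],[-0.036,-0.09,0,0,0,0.38,1],[-0.05,-0.125,0,0,0,0.52,1],[-0.064,-0.16,0,0,0,0.66,1],[-0.078,-0.195,0,0,0,0.8,1],[-0.092,-0.23,0,0,0,0.94,1],[-0.106,-0.265,0,0,0,1.08,1],[-0.118,-0.295,0,0,0,1.22,1],[-0.124,-0.3075,0,0,0,1.36,1]]]'
python3 -m inch '[[[0,0,0,0,0,0.12,1],[0,0,0,0,0,0.22,1],[0,0,0,0,0,0.223,1],[0,0,0,0,0,0.223,1],[0,0,0,0,0,0.223,1]]]'; python3 go.py .445 -.0804 .17 -14.3
```

```text
clock: 17.95
position: [0.4446, -0.0836, 0.3108]
ee_rot: [0.72, 0.694, -0.001, -0.0]
ft_force: [0.3, 1.2, -0.5]
grip_width: 0.323
grasp_force: 40.0
clock: 18.45
position: [0.4451, -0.0803, 0.3117]
ee_rot: [0.789, 0.614, -0.0, -0.0]
ft_force: [1.3, -0.9, -1.3]
grip_width: 0.316
grasp_force: 40.0
shift [-1.000e-04  0.000e+00  1.417e-01] turn [-0.0008  0.0003  0.0022] pos [ 0.4451 -0.0803  0.3117] F [ 1.3 -0.9 -1.3] q7 -0.25 w 0.316
```

```bash
python3 -m inch '[[[0,0,0.04,0,0,0,1],[0,0,0.08,0,0,0,1],[0,0,0.12,0,0,0,1],[0,0,0.142,0,0,0,1],[0,0,0.142,0,0,0,1],[0,0,0.142,0,0,0,1],[0,0,0.142,0,0,0,1]]]'
python3 go.py .445 -.0804 .097 -14.3
python3 - <<'E'
from h import *
im,K,R,t=cam("wrist"); a=np.linspace(0,6.283,100)
C=np.array([.4955,-.0931])
for c,r,z in [((.445,-.0804),.0155,.072),(C,.017,.082),((.5317,-.0558),.0155,.072),((.445,-.0804),.0135,.1)]:
    q=np.array([proj([c[0]+r*np.cos(i),c[1]+r*np.sin(i),z],K,R,t) for i in a])
    cv2.polylines(im,[np.round(q*16).astype(int)],True,(0,255,0),1,cv2.LINE_AA,4)
cv2.imwrite("pics/w7.png",cv2.resize(im,None,fx=1.4,fy=1.4))
E
```

```text
clock: 19.15
position: [0.4463, -0.0804, 0.1718]
ee_rot: [0.79, 0.614, 0.001, 0.001]
ft_force: [-0.8, -0.3, -1.2]
grip_width: 0.319
grasp_force: 40.0
shift [-0.0004 -0.0015  0.0748] turn [ 0.0022 -0.001   0.0002] pos [ 0.4463 -0.0804  0.1718] F [-0.8 -0.3 -1.2] q7 -0.17 w 0.319
```

View pics/w7.png

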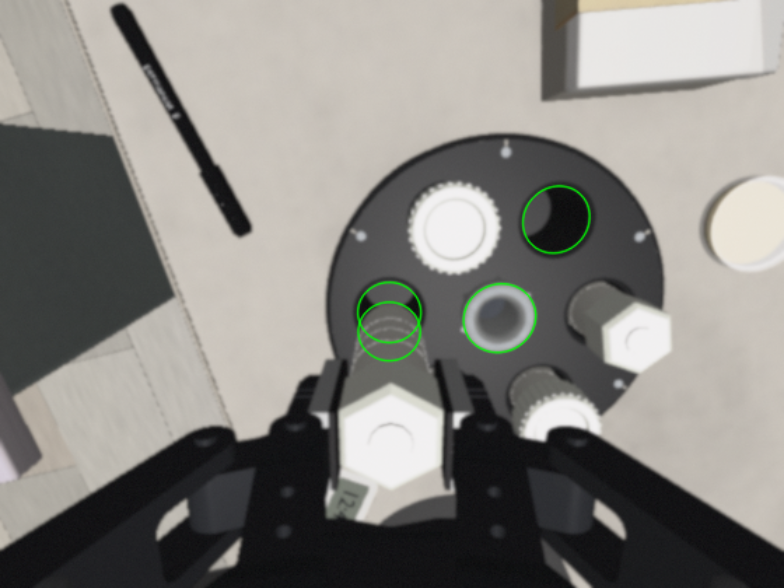

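Hex is held on its flats, bottom over the right hole (390,312), which lies straight across the hub from the seated hex (635,335). Inserting it.

```bash
python3 -m inch '[[[0,-0.001,0,0,0,0,1],[0,-0.001,0.015,0,0,0,1],[0,-0.001,0.03,0,0,0,1],[0,-0.001,0.042,0,0,0,1],[0,-0.001,0.054,0,0,0,1],[0,-0.001,0.066,0,0,0,1],[0,-0.001,0.072,0,0,0,1],[0,-0.001,0.072,0,0,0,1],[0,-0.001,0.072,0,0,0,1]]]'
python3 go.py .445 -.0804 .097 -14.3
```

```text
clock: 20.1
position: [0.4445, -0.0802, 0.0985]
ee_rot: [0.79, 0.613, -0.0, 0.0]
ft_force: [1.0, -0.6, -0.9]
grip_width: 0.319
grasp_force: 40.0
shift [-0.      0.0005  0.0015] turn [ 0.      0.0001 -0.0005] pos [ 0.4445 -0.0802  0.0985] F [ 1.  -0.6 -0.9] q7 -0.09 w 0.319
```

```bash
python3 -m inch '[[[0,0,0.002,0,0,0,1],[0,0,0.002,0,0,0,1],[0,0,0.002,0,0,0,-0.1],[0,0,0.002,0,0,0,-0.1],[0,0,0.002,0,0,0,-0.1],[0,0,0.002,0,0,0,-0.1],[0,0,-0.02,0,0,0,-0.1],[0,0,-0.06,0,0,0,-0.1],[0,0,-0.11,0,0,0,-0.2],[0,0,-0.16,0,0,0,-0.2]]]'
python3 -m inch '[[[0,0,-0.05,0,0,0,-0.4],[0,0,-0.06,0,0,0,-0.4],[0,0,-0.06,0,0,0,-0.4]]]'
python3 go.py .4421 .260 .31 106.4
```

```text
clock: 21.1
position: [0.4437, -0.0805, 0.2601]
ee_rot: [0.79, 0.613, -0.0, -0.0]
ft_force: [1.1, 1.1, 0.4]
grip_width: 0.595
grasp_force: 0.0
clock: 21.4
position: [0.4452, -0.0803, 0.3198]
ee_rot: [0.79, 0.613, 0.002, 0.001]
ft_force: [-0.2, -0.7, -1.7]
grip_width: 0.699
grasp_force: 0.0
shift [ 0.3289 -0.0872  0.0101] turn [ 3.700e-03  2.100e-03 -2.107e+00] pos [ 0.4452 -0.0803  0.3198] F [-0.2 -0.7 -1.7] q7 -0.26 w 0.699
```

```bash
python3 -m inch '[[[0.01,-0.003,0,0,0,-0.1,-0.4],[0.045,-0.012,0,0,0,-0.24,-0.4],[0.08,-0.021,0,0,0,-0.38,-0.4],[0.115,-0.03,0,0,0,-0.52,-0.4],[0.15,-0.04,0,0,0,-0.66,-0.4],[0.185,-0.049,0,0,0,-0.8,-0.4],[0.22,-0.058,0,0,0,-0.94,-0.4],[0.255,-0.068,0,0,0,-1.08,-0.4],[0.29,-0.077,0,0,0,-1.22,-0.4],[0.329,-0.087,0,0,0,-1.36,-0.4]]]'
python3 -m inch '[[[0,0,0,0,0,-0.14,-0.4],[0,0,0.01,0,0,-0.28,-0.4],[0,0,0.04,0,0,-0.42,-0.4],[0,0,0.08,0,0,-0.56,-0.4],[0,0,0.1,0,0,-0.7,-0.4],[0,0,0.1,0,0,-0.747,-0.4],[0,0,0.1,0,0,-0.747,-0.4],[0,0,0.1,0,0,-0.747,-0.4],[0,0,0.1,0,0,-0.747,-0.4]]]'
python3 go.py .4421 .260 .099 106.4
```

```text
clock: 22.4
position: [0.4409, 0.2607, 0.3161]
ee_rot: [0.226, 0.974, -0.001, -0.001]
ft_force: [-0.0, 0.6, -0.8]
grip_width: 0.699
grasp_force: 0.0
clock: 23.3
position: [0.4415, 0.26, 0.2181]
ee_rot: [-0.142, 0.99, 0.0, -0.0]
ft_force: [-0.7, 0.4, -0.1]
grip_width: 0.701
grasp_force: 0.0
shift [-0.0006 -0.0002  0.1191] turn [ 0.     -0.0001 -0.0015] pos [0.4415 0.26   0.2181] F [-0.7  0.4 -0.1] q7 1.27 w 0.701
```

```bash
python3 -m inch '[[[0,0,0.03,0,0,0,-0.4],[0,0,0.065,0,0,0,-0.4],[0,0,0.095,0,0,0,-0.4],[0,0,0.114,0,0,0,-0.4],[0,0,0.114,0,0,0,-0.4],[0,0,0.114,0,0,0,-0.4],[0,0,0.114,0,0,0,1],[0,0,0.114,0,0,0,1],[0,0,0.114,0,0,0,1],[0,0,0.114,0,0,0,1]]]'
python3 -m inch '[[[0,0,0,0,0,0,1],[0,0,0,0,0,0,1],[0,0,0,0,0,0,1],[0,0,0,0,0,0,1]]]'; python3 go.py .5317 -.0558 .31 45.8
```

```text
clock: 24.3
position: [0.4421, 0.2604, 0.1053]
ee_rot: [-0.143, 0.99, 0.0, 0.001]
ft_force: [-0.1, 0.0, 7.5]
grip_width: 0.215
grasp_force: 39.1
clock: 24.7
position: [0.4422, 0.2604, 0.1053]
ee_rot: [-0.142, 0.99, 0.0, 0.001]
ft_force: [-0.1, -0.9, 7.3]
grip_width: 0.213
grasp_force: 39.1
shift [ 0.003  -0.3284 -0.2049] turn [0.0016 0.0012 1.0574] pos [0.4422 0.2604 0.1053] F [-0.1 -0.9  7.3] q7 1.32 w 0.213
```

```bash
python3 -m inch '[[[0,0,-0.03,0,0,0,1],[0,0,-0.065,0,0,0,1],[0,0,-0.11,0,0,0,1],[0,0,-0.155,0,0,0,1],[0,0,-0.2,0,0,0,1],[0,0,-0.22,0,0,0,1],[0,0,-0.22,0,0,0,1],[0,0,-0.22,0,0,0,1]]]'
python3 -m inch '[[[0,-0.02,0,0,0,0.06,1],[0,-0.055,0,0,0,0.16,1],[0.001,-0.09,0,0,0,0.27,1],[0.001,-0.125,0,0,0,0.38,1],[0.001,-0.16,0,0,0,0.5,1],[0.002,-0.195,0,0,0,0.62,1],[0.002,-0.23,0,0,0,0.74,1],[0.003,-0.265,0,0,0,0.86,1],[0.003,-0.3,0,0,0,0.98,1],[0.003,-0.328,0,0,0,1.057,1]]]'
python3 -m inch '[[[0,0,0,0,0,0,1],[0,0,0,0,0,0,1],[0,0,0,0,0,0,1]]]'; python3 go.py .5317 -.0558 .184 45.8
```

```text
clock: 25.5
position: [0.4413, 0.26, 0.3239]
ee_rot: [-0.143, 0.99, 0.0, -0.0]
ft_force: [-0.1, -0.8, -1.6]
grip_width: 0.211
grasp_force: 39.5
clock: 26.5
position: [0.5305, -0.0586, 0.3231]
ee_rot: [0.38, 0.925, -0.001, -0.001]
ft_force: [0.4, 0.1, -0.4]
grip_width: 0.213
grasp_force: 39.4
clock: 26.8
position: [0.5308, -0.0547, 0.3235]
ee_rot: [0.375, 0.927, -0.0, -0.001]
ft_force: [-0.4, 0.9, -0.7]
grip_width: 0.211
grasp_force: 39.4
shift [-0.0016 -0.      0.1395] turn [-0.0009 -0.0012  0.0019] pos [ 0.5308 -0.0547  0.3235] F [-0.4  0.9 -0.7] q7 0.88 w 0.211
```

```bash
python3 -m inch '[[[-0.001,0,0.04,0,0,0,1],[-0.001,0,0.08,0,0,0,1],[-0.001,0,0.12,0,0,0,1],[-0.001,0,0.14,0,0,0,1],[-0.001,0,0.14,0,0,0,1],[-0.001,0,0.14,0,0,0,1],[-0.001,0,0.14,0,0,0,1]]]'
python3 go.py .5317 -.0558 .109 45.8
python3 - <<'E'
from h import *
im,K,R,t=cam("wrist"); a=np.linspace(0,6.283,100)
C=np.array([.4955,-.0931])
for c,r,z in [((.5317,-.0558),.0155,.072),(C,.017,.082)]:
    q=np.array([proj([c[0]+r*np.cos(i),c[1]+r*np.sin(i),z],K,R,t) for i in a])
    cv2.polylines(im,[np.round(q*16).astype(int)],True,(0,255,0),1,cv2.LINE_AA,4)
cv2.imwrite("pics/w8.png",cv2.resize(im,None,fx=1.4,fy=1.4))
E
```

```text
clock: 27.5
position: [0.5328, -0.0558, 0.1858]
ee_rot: [0.376, 0.927, 0.001, 0.001]
ft_force: [0.7, 0.1, -1.1]
grip_width: 0.213
grasp_force: 39.4
shift [ 0.0009 -0.0009  0.0768] turn [0.0019 0.0013 0.0014] pos [ 0.5328 -0.0558  0.1858] F [ 0.7  0.1 -1.1] q7 0.95 w 0.213
```

View pics/w8.png

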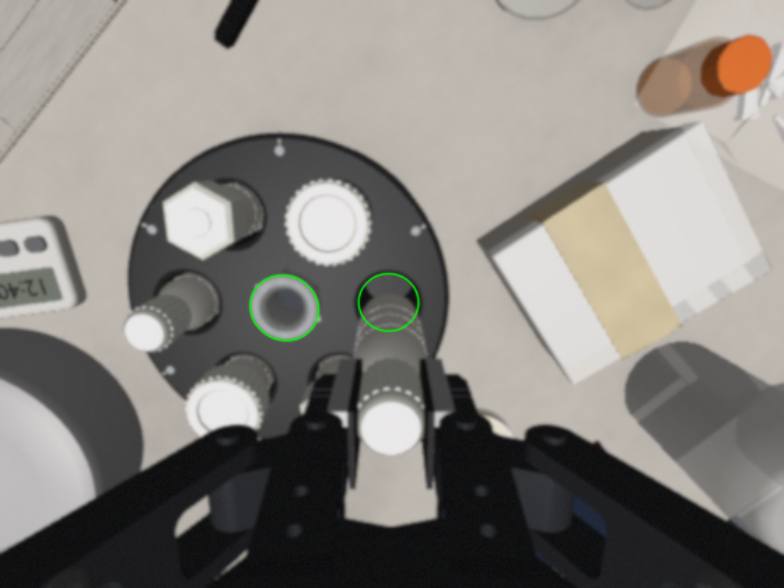

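Hex and wide spares look fully seated. The slim tube's bottom is just over its hole at (389,302), across the hub from the seated slim (150,328). Inserting it.

```bash
python3 -m inch '[[[0.0005,-0.0005,0,0,0,0,1],[0.0005,-0.0005,0.015,0,0,0,1],[0.0005,-0.0005,0.03,0,0,0,1],[0.0005,-0.0005,0.042,0,0,0,1],[0.0005,-0.0005,0.054,0,0,0,1],[0.0005,-0.0005,0.066,0,0,0,1],[0.0005,-0.0005,0.073,0,0,0,1],[0.0005,-0.0005,0.073,0,0,0,1],[0.0005,-0.0005,0.073,0,0,0,1]]]'
python3 go.py .5317 -.0558 .1095 45.8
```

```text
clock: 28.45
position: [0.5314, -0.0562, 0.1115]
ee_rot: [0.376, 0.927, -0.0, 0.0]
ft_force: [0.2, -0.1, -0.6]
grip_width: 0.213
grasp_force: 39.7
shift [0.0001 0.0005 0.002 ] turn [0.     0.0002 0.0005] pos [ 0.5314 -0.0562  0.1115] F [ 0.2 -0.1 -0.6] q7 1.01 w 0.213
```

```bash
python3 -m inch '[[[0,0,0.002,0,0,0,1],[0,0,0.002,0,0,0,1],[0,0,0.002,0,0,0,0.1],[0,0,0.002,0,0,0,0.1],[0,0,0.002,0,0,0,0.1],[0,0,0.002,0,0,0,0.1],[0,0,-0.02,0,0,0,0.1],[0,0,-0.06,0,0,0,0.1],[0,0,-0.11,0,0,0,-0.2],[0,0,-0.16,0,0,0,-0.2]]]'
python3 -m inch '[[[0,0,-0.04,0,0,0,-0.4],[0,0,-0.05,0,0,0,-0.4],[0,0,-0.05,0,0,0,-0.4]]]'
python3 go.py .43 -.35 .32 45.8
python3 - <<'E'
from h import *
im,K,R,t=cam("wrist");cv2.imwrite("pics/w9.png",im)
for l,z in {"wide_tube_spare":.106,"hex_tube_spare":.111,"slim_tube_spare":.118}.items():
    for d in spotter.look_for(l,"wrist")[:3]: print(l,np.round(d["pixel"]),round(d["conf"],2),at_z(d["pixel"],K,R,t,z).round(4))
E
```

```text
clock: 29.45
position: [0.5307, -0.0564, 0.273]
ee_rot: [0.376, 0.927, -0.0, -0.0]
ft_force: [1.5, 0.2, 0.6]
grip_width: 0.6
grasp_force: 0.0
clock: 29.75
position: [0.5318, -0.0562, 0.3226]
ee_rot: [0.376, 0.927, 0.001, 0.001]
ft_force: [-0.2, 0.3, -1.0]
grip_width: 0.706
grasp_force: 0.0
shift [-0.1316 -0.2817  0.0021] turn [0.0025 0.0015 0.0007] pos [ 0.5318 -0.0562  0.3226] F [-0.2  0.3 -1. ] q7 0.89 w 0.706
wide_tube_spare [205. 226.] 0.89 [ 0.5071 -0.1387  0.106 ]
hex_tube_spare [200. 141.] 0.91 [ 0.4455 -0.0766  0.111 ]
slim_tube_spare [276. 183.] 0.7 [ 0.5251 -0.052   0.118 ]
slim_tube_spare [206. 229.] 0.4 [ 0.5088 -0.1359  0.118 ]
```

```bash
python3 -m inch '[[[-0.01,-0.02,0,0,0,0,-0.4],[-0.025,-0.05,0,0,0,0,-0.4],[-0.04,-0.085,0,0,0,0,-0.4],[-0.056,-0.12,0,0,0,0,-0.4],[-0.072,-0.155,0,0,0,0,-0.4],[-0.09,-0.19,0,0,0,0,-0.4],[-0.105,-0.225,0,0,0,0,-0.4],[-0.12,-0.255,0,0,0,0,-0.4],[-0.132,-0.282,0,0,0,0,-0.4],[-0.132,-0.282,0,0,0,0,-0.4]]]'
python3 -m inch '[[[0,0,0,0,0,0,-0.4],[0,0,0,0,0,0,-0.4]]]'
python3 go.py .43 -.35 .32 45.8
python3 - <<'E'
from h import *
im,K,R,t=cam("wrist");cv2.imwrite("pics/w10.png",im);np.savez("w10.npz",K=K,R=R,t=t)
for d in spotter.look_for("rotor_lid","wrist"): print(d)
E
```

```text
clock: 30.95
position: [0.4263, -0.3542, 0.3201]
ee_rot: [0.379, 0.925, -0.001, -0.001]
ft_force: [-0.2, -0.4, 0.3]
grip_width: 0.705
grasp_force: 0.0
clock: 31.15
position: [0.4299, -0.3493, 0.3205]
ee_rot: [0.375, 0.927, 0.0, -0.001]
ft_force: [0.7, -0.5, -0.5]
grip_width: 0.701
grasp_force: 0.0
shift [-0.0006 -0.0004  0.0005] turn [-0.0001 -0.0014  0.0019] pos [ 0.4299 -0.3493  0.3205] F [ 0.7 -0.5 -0.5] q7 1.55 w 0.701
{'pixel': [296.4, 168.7], 'conf': 0.69}
```

View pics/w10.png

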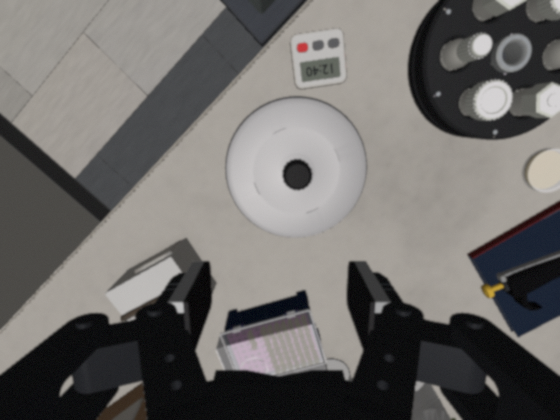

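The lid sits with its knob at (298,175); the rotor is at upper right.

```bash
python3 - <<'E'
from h import *
f=np.load("w10.npz");K,R,t=f["K"],f["R"],f["t"]
im=cv2.imread("pics/w10.png");p=im[150:200,270:326].max(2);m=(p<75).astype(np.uint8)
k,l,s,ce=cv2.connectedComponentsWithStats(m);i=1+np.argmax(s[1:,4]);x,y,w,h=s[i,:4];q=(270+x+(w-1)/2,150+y+(h-1)/2)
print(q,w,h,at_z(q,K,R,t,.086).round(4))
gr=cv2.cvtColor(im,cv2.COLOR_BGR2GRAY)
P=at_z(q,K,R,t,.086)
for z in(.01,.05,.06):
  print(z,[proj([P[0]+.082*np.cos(a),P[1]+.082*np.sin(a),z],K,R,t).round(0).tolist() for a in np.radians([45,135,225,315])])
E
python3 - <<'E'
import re,subprocess
E
```

```text
(np.float64(297.0), np.float64(174.0)) 27 29 [ 0.4344 -0.3266  0.086 ]
0.01 [[358.0, 166.0], [296.0, 96.0], [229.0, 164.0], [292.0, 226.0]]
0.05 [[366.0, 170.0], [298.0, 94.0], [225.0, 168.0], [293.0, 236.0]]
0.06 [[368.0, 171.0], [298.0, 94.0], [223.0, 169.0], [294.0, 239.0]]
```

```bash
python3 go.py .4344 -.3266 .15 45.8; python3 -m inch '[[[0.005,0.005,0.03,0,0,0,-0.4],[0.01,0.01,0.065,0,0,0,-0.4],[0.013,0.0195,0.105,0,0,0,-0.4],[0.013,0.0195,0.14,0,0,0,-0.4],[0.013,0.0195,0.17,0,0,0,-0.4],[0.013,0.0195,0.17,0,0,0,-0.4],[0.013,0.0195,0.17,0,0,0,-0.4],[0.013,0.0195,0.17,0,0,0,-0.4]]]'
python3 go.py .4344 -.3266 .080 45.8
```

```text
shift [0.0125 0.0192 0.1709] turn [ 0.0003 -0.0007  0.0026] pos [ 0.4301 -0.3492  0.3209] F [-0.3  0.  -0. ] q7 1.55 w 0.703
clock: 32.05
position: [0.4346, -0.3278, 0.1531]
ee_rot: [0.376, 0.927, 0.0, 0.001]
ft_force: [-0.4, -0.3, 0.8]
grip_width: 0.697
grasp_force: 0.0
shift [0.0011 0.0006 0.0731] turn [0.001  0.0022 0.001 ] pos [ 0.4346 -0.3278  0.1531] F [-0.4 -0.3  0.8] q7 1.6 w 0.697
```

```bash
python3 -m inch '[[[0.0003,0.0003,0.02,0,0,0,-0.3],[0.0003,0.0003,0.04,0,0,0,-0.3],[0.0003,0.0003,0.06,0,0,0,-0.3],[0.0003,0.0003,0.0715,0,0,0,-0.3],[0.0003,0.0003,0.0715,0,0,0,-0.3],[0.0003,0.0003,0.0715,0,0,0,-0.3]]]'
python3 go.py .4344 -.3266 .080 45.8
python3 -m inch '[[[0,0,0,0,0,0,1],[0,0,0,0,0,0,1],[0,0,0,0,0,0,1],[0,0,0,0,0,0,1],[0,0,0,0,0,0,1],[0,0,0,0,0,0,1]]]' 70
python3 go.py .4344 -.3266 .080 45.8
```

```text
clock: 32.65
position: [0.4343, -0.3273, 0.0809]
ee_rot: [0.376, 0.927, -0.0, 0.001]
ft_force: [1.0, 0.8, -0.0]
grip_width: 0.649
grasp_force: 0.0
shift [0.0004 0.0006 0.0009] turn [0.0004 0.0012 0.0006] pos [ 0.4343 -0.3273  0.0809] F [ 1.   0.8 -0. ] q7 1.68 w 0.649
clock: 33.25
position: [0.4344, -0.3272, 0.0811]
ee_rot: [0.376, 0.927, 0.0, 0.001]
ft_force: [-1.4, 2.1, 9.1]
grip_width: 0.336
grasp_force: 68.4
shift [0.0004 0.0004 0.0011] turn [0.0013 0.0013 0.0007] pos [ 0.4344 -0.3272  0.0811] F [-1.4  2.1  9.1] q7 1.68 w 0.336
```

```bash
python3 -m inch '[[[0,0,-0.01,0,0,0,1],[0,0,-0.025,0,0,0,1],[0,0,-0.05,0,0,0,1],[0,0,-0.08,0,0,0,1],[0,0,-0.115,0,0,0,1],[0,0,-0.145,0,0,0,1],[0,0,-0.17,0,0,0,1],[0,0,-0.18,0,0,0,1],[0,0,-0.18,0,0,0,1],[0,0,-0.18,0,0,0,1]]]'
python3 go.py .4955 -.0931 .26 45.8
```

```text
clock: 34.25
position: [0.4333, -0.3265, 0.2589]
ee_rot: [0.376, 0.927, 0.0, -0.001]
ft_force: [-0.2, 0.7, -4.1]
grip_width: 0.338
grasp_force: 69.8
shift [ 0.118   0.2108 -0.001 ] turn [-0.     -0.0012  0.0008] pos [ 0.4333 -0.3265  0.2589] F [-0.2  0.7 -4.1] q7 1.52 w 0.338
```

```bash
python3 -m inch '[[[0.004,0.008,0,0,0,0,1],[0.014,0.025,0,0,0,0,1],[0.028,0.05,0,0,0,0,1],[0.045,0.08,0,0,0,0,1],[0.062,0.11,0,0,0,0,1],[0.079,0.141,0,0,0,0,1],[0.095,0.17,0,0,0,0,1],[0.107,0.191,0,0,0,0,1],[0.115,0.205,0,0,0,0,1],[0.118,0.211,0,0,0,0,1]]]'
python3 -m inch '[[[0,0,0,0,0,0,1],[0,0,0,0,0,0,1],[0,0,0,0,0,0,1],[0,0,0,0,0,0,1]]]'
python3 go.py .4955 -.0931 .21 45.8
python3 - <<'E'
from h import *
for n in("wrist","scene","side"):
    im,K,R,t=cam(n);cv2.imwrite(f"pics/l_{n}.png",im)
    print(n,[(np.round(d["pixel"]),round(d["conf"],2)) for d in spotter.look_for("rotor_lid",n)[:2]],proj([.4955,-.0931,.26],K,R,t))
E
```

```text
clock: 35.25
position: [0.4959, -0.0908, 0.2587]
ee_rot: [0.375, 0.927, -0.0, -0.001]
ft_force: [-0.1, 0.4, -4.7]
grip_width: 0.338
grasp_force: 69.7
clock: 35.65
position: [0.4958, -0.0942, 0.2598]
ee_rot: [0.377, 0.926, 0.0, -0.0]
ft_force: [-0.0, -0.2, -4.1]
grip_width: 0.338
grasp_force: 69.7
shift [0.001  0.0006 0.0498] turn [ 0.     -0.0001 -0.0009] pos [ 0.4958 -0.0942  0.2598] F [-0.  -0.2 -4.1] q7 0.94 w 0.338
wrist [(array([278., 217.]), 0.89)] [279.57353335 293.17167088]
scene [(array([331., 168.]), 0.68)] [330.06990473 142.19052409]
side [(array([301., 190.]), 0.86)] [297.04563121 169.99903556]
```

```bash
python3 -m inch '[[[0.0007,0.0005,0.01,0,0,0,1],[0.0007,0.0005,0.03,0,0,0,1],[0.0007,0.0005,0.05,0,0,0,1],[0.0007,0.0005,0.065,0,0,0,1],[0.0007,0.0005,0.078,0,0,0,1],[0.0007,0.0005,0.086,0,0,0,1],[0.0007,0.0005,0.091,0,0,0,1],[0.0007,0.0005,0.091,0,0,0,1],[0.0007,0.0005,0.091,0,0,0,1]]]'
python3 go.py .4955 -.0931 .153 45.8
```

```text
clock: 36.85
position: [0.4962, -0.0925, 0.1692]
ee_rot: [0.376, 0.927, 0.0, 0.0]
ft_force: [0.5, -1.2, -3.6]
grip_width: 0.337
grasp_force: 69.8
shift [ 0.0001 -0.0009  0.0162] turn [0.0005 0.0004 0.0006] pos [ 0.4962 -0.0925  0.1692] F [ 0.5 -1.2 -3.6] q7 1.0 w 0.337
```

```bash
python3 -m inch '[[[0,-0.0005,0.004,0,0,0,1],[0,-0.0005,0.008,0,0,0,1],[0,-0.0005,0.012,0,0,0,1],[0,-0.0005,0.014,0,0,0,1],[0,-0.0005,0.0155,0,0,0,1],[0,-0.0005,0.0155,0,0,0,1],[0,-0.0005,0.0155,0,0,0,1]]]'
python3 go.py .4955 -.0931 .153 45.8
```

```text
clock: 37.55
position: [0.4957, -0.0929, 0.1533]
ee_rot: [0.376, 0.927, 0.0, 0.0]
ft_force: [0.0, 0.8, -3.3]
grip_width: 0.34
grasp_force: 69.7
shift [-0.     -0.0003  0.0003] turn [0.0003 0.0003 0.0006] pos [ 0.4957 -0.0929  0.1533] F [ 0.   0.8 -3.3] q7 1.02 w 0.34
```

Almost on the deck and still carrying the lid's weight, so I lower until it takes contact.

```bash
python3 -m inch '[[[0,0,0.001,0,0,0,1],[0,0,0.002,0,0,0,1],[0,0,0.002,0,0,0,1],[0,0,0.002,0,0,0,1]]]'
python3 go.py .4955 -.0931 .153 45.8
```

```text
clock: 37.95
position: [0.4957, -0.0929, 0.153]
ee_rot: [0.376, 0.927, 0.001, -0.0]
ft_force: [-11.3, 1.5, 20.8]
grip_width: 0.341
grasp_force: 72.5
shift [ 0.     -0.0003 -0.    ] turn [ 0.0012 -0.0008  0.0004] pos [ 0.4957 -0.0929  0.153 ] F [-11.3   1.5  20.8] q7 1.02 w 0.341
```

```bash
python3 -m inch '[[[0,0,-0.0015,0,0,0,1],[0,0,-0.0015,0,0,0,1],[0,0,-0.0015,0,0,0,-0.2],[0,0,-0.0015,0,0,0,-0.2],[0,0,-0.0015,0,0,0,-0.2],[0,0,-0.0015,0,0,0,-0.2],[0,0,-0.02,0,0,0,-0.2],[0,0,-0.06,0,0,0,-0.2],[0,0,-0.11,0,0,0,-0.2],[0,0,-0.16,0,0,0,-0.2]]]'
python3 -m inch '[[[0,0,0,0,0,0,-0.2],[0,0,0,0,0,0,-0.2],[0,0,0,0,0,0,-0.2]]]'
python3 - <<'E'
from h import *
im,K,R,t=cam("wrist")
def ov(im,K,R,t):
  C=[.4955,-.0931];a=np.linspace(0,6.283,100)
  for r,z,c in[(.082,.072,(0,255,0)),(.0155,.158,(0,255,255)),(.084,.072,(255,0,0))]:
    q=np.array([proj([C[0]+r*np.cos(i),C[1]+r*np.sin(i),z],K,R,t) for i in a])
    cv2.polylines(im,[np.round(q*16).astype(int)],True,c,1,cv2.LINE_AA,4)
ov(im,K,R,t)
im2,K,R,t=cam("side");ov(im2,K,R,t)
im2=cv2.resize(im2[130:300,210:390],(445,420),interpolation=2)
im=im[:,100:455]
cv2.imwrite("pics/fin.png",np.hstack([im,im2]))
o=sensors.get_obs();print(o["clock"],o["position"],o["grip_width"])
E
```

```text
clock: 38.95
position: [0.495, -0.0931, 0.313]
ee_rot: [0.376, 0.927, -0.0, -0.0]
ft_force: [0.7, 0.1, -0.6]
grip_width: 0.6
grasp_force: 0.0
clock: 39.25
position: [0.4951, -0.0927, 0.3102]
ee_rot: [0.376, 0.927, -0.0, -0.001]
ft_force: [-0.4, -0.4, 0.1]
grip_width: 0.597
grasp_force: 0.0
39.35 [ 0.49499795 -0.09274169  0.3100087 ] 0.6024724017372246
```

View pics/fin.png

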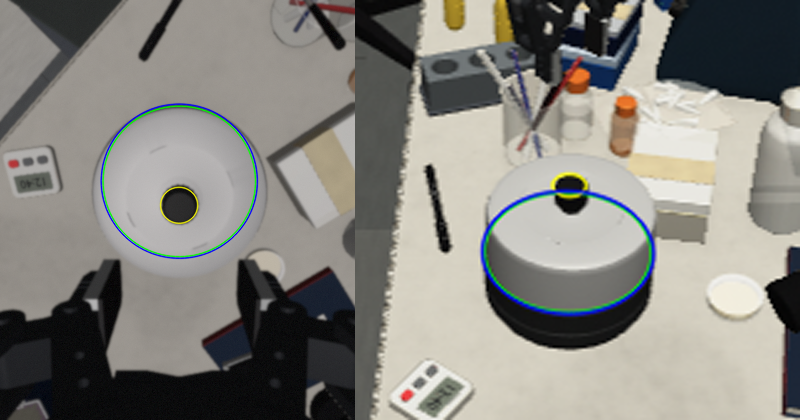

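The lid sits centred and flat: the knob (179,205) matches the predicted circle and the rim lies on the deck line in the side view. The block is empty and the gripper is clear, so I'm handing in.

```bash
python3 -c "
from workcell import order
print(order.hand_in())"
```

```text
the job is handed in; nothing more can be done
None
```

All three spare tubes are in the holes across from their likes, the lid sits centred and flat on the deck in the last pictures, and the job is handed in at about 39 s; the hand-in returned no verdict.

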